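# Sort the counterweight from the spacer sleeves

## Robot

A 6-joint arm with a two-finger parallel gripper is mounted at the origin on the work surface. World frame = base frame: x ahead of the robot, y to its left, z up, the work surface at z = 0. Lengths are in mm, angles in rad, forces in N, time in s.
With the tool pointing down it reaches from about 275 to 1000 mm from the base axis. Payload 8.4 kg.
Tool frame: the origin (TCP) lies at the very end of the fingers, on their centre line; the grasp point (between the pads) lies 19 mm behind it; z points along the fingers, y is the direction in which the jaws open and shut (so a half turn about z gives the same grasp; the last joint's range is limited). The gripper opens to 85 mm and grips with 20 to 120 N. Pads are 22 mm wide; open, the fingers measure 114 mm over their backs; the gripper's body (76 mm by 85 mm) begins 54 mm behind the grasp point. The pads swing forward as they close: fully open they stand 13 mm farther back than shut.
Start: joints at [-1.107, 0.353, 1.633, -0, 1.155, -0.002], TCP at [280.71, -558.417, 231.281] pointing down, gripper open.
Joint ranges: [-2.63, 2.63], [-0.92, 2.1], [0.06, 2.66], [-1.3, 4.44], [0, 2.69], [-3.02, 3.02]. Speed limits (rad/s): [2.22, 2.22, 2.79, 3.14, 3.14, 3.14].

## Interface

Orientations are given as [roll, pitch, yaw] about the fixed x, y, z axes, in that order (R = Rz(yaw) Ry(pitch) Rx(roll)).
In Python, from rig import r gives the robot as it stands.
- The arm moves only by the tool jog_arm, never from a script. Its argument "moves" is a list of rows, each an object with "grip": the gripper command: -1 is fully open, 1 is shut, values between are in proportion; "translation": the shift along the tool's x, y, z in m, a list of three; "twist": the turn, a rotation vector about the tool's x, y, z in rad, a list of three. In form: [{"grip": grip, "translation": [dx, dy, dz], "twist": [ax, ay, az]}, ...]. A call has 1 to 10 rows; each row shifts and turns the commanded pose from where the row before left it, along the tool's axes as they then stand; what a row does not reach is not made up. A row lasts 1/12 s, in which the tool goes at most 41.7 mm and 7.16 degrees, less where a joint would pass 70% of its speed; a pose out of reach is approached as far as the arm can. A call with a gripper value outside its range is refused whole. The fingers move at their own pace and stop on an object; "squeeze" is the grip in N (left out, the last holds). Time passes only in rows, so rows that do not move let the fingers close. It gives the time, the measured TCP pose, the force and the opening at its end, in the units of the state.
- r.sense(): the state, without advancing time (a new reading comes with each control period).
- r.grab_frame(name): name is "side" or "top"; returns (picture, depth): 420x560x3 uint8, red, green, blue; 420x560 float32, mm along the optical axis (not along the pixel's ray), 0 where there is no reading.
- r.calibration(name): a dict with "fx", "fy", "cx", "cy" (pixels), "R" (3x3) and "t" (3): a world point X has camera coordinates R X + t. Camera axes: x right, y down, z forward; pixel columns grow to the right and rows downward; lengths in mm; the calibration is good to about 2 mm. A picture is of the moment at which its call begins. calibration takes no time and is no camera call.
- r.sign_off(): hands the job in, once; it reports no verdict.
The state is a dict: "clock": time; "qpos": joint angles; "qvel": joint speeds; "joint_efforts": joint torques, N m; "eef_pos": TCP position; "tcp_rot": TCP orientation; "contact_force": force on the tool from outside, world axes, zero at the start; "wrist_torque": the same for the moment, N m; "opening": opening from 0.0 (shut) to 1.0 (fully open).
Only numpy, scipy, OpenCV 4.12 (cv2) and the standard library are available. Lean on these libraries where they do the work, as an engineer would, in place of code of your own. Each camera call takes 0.05 s, during which the arm holds its last target.

## Task

Three steel cylinders that look exactly alike stand in the black rack on the X-ray table: one is a solid counterweight, the other two are hollow, capped spacer sleeves, and only their weight when lifted tells them apart. Put the solid one in the square grey bin and both hollow ones in the long shallow aluminium tray. Leave them resting there with the rack empty.

Things in the scene. Friction and masses are not known exactly. Their poses are not given: they have to be found in the camera images.
- rack: Fixed black plastic plate on the table, 70 (x) x 220 (y) x 20 (z) mm, turned up to 20 degrees about the vertical. Origin: centre of its underside; z up, y along its length. Three round recesses, 44 mm across, 8 mm deep (floors 12 mm above the underside), lie at y = -75, 0 and +75 mm, x = 0; a steel cylinder stands loose and upright in each.
- rack_hole1 (a point): Mouth of the rack's middle recess, 20 mm above the table. The three steel cylinders are alike: 40 mm across, 80 mm high, tops 92 mm above the table, two thin dark bands, a dark dot on top. One, in any recess, is solid: 0.70 to 0.86 kg (7 to 8.5 N); the other two are hollow: 0.17 to 0.21 kg each (about 2 N).
- square_bin: Fixed open square bin of grey painted sheet, for the solid counterweight: 140 x 140 mm outside, 45 mm high, walls and floor 5 mm thick. Origin: centre of its underside, on the table; z up, x and y along its sides. It stands to the left or to the right of the rack.
- long_tray: Fixed open shallow aluminium tray, for the two hollow sleeves: 220 mm (its x) x 140 mm (its y) outside, 30 mm high, walls and floor 5 mm thick. Origin: centre of its underside, on the table; z up. It stands on the other side of the rack from the square bin.
There are look-alikes about, which are no part of the job. Of the things that look like the square_bin, take the one that is nearest to the robot's base at the start.

How it is judged:
By the outcome, as a careful person would: the job done as asked, in the order asked, and still so for the second after the job is handed in, with the robot touching nothing.
It also fails if it takes over 67 s, if anything falls off the work surface, if the arm or the gripper's body presses on something with over 40 N, if the wrist force passes 120 N, or if a joint passes its speed limit or range.

## Working session

There is one attempt and no reset: what is moved stays moved. The work goes in short steps, Python scripts to look and compute and a tool call to move; the robot and the scene stay as the last step left them, time stands still between calls to the robot, and variables do not carry over. Pictures are saved under pics/ and viewed, and the job is handed in when it is done.

Besides the shell and the picture viewer there is one more tool, called after "Call:" as name([rows], argument=value, ...), one row to a line, values as JSON. jog_arm: Moves the arm, as the interface text tells. Its arguments: {"type":"object","properties":{"moves":{"type":"array"},"squeeze":{"type":"number"}},"required":["moves"]}

```bash
ls; mkdir -p pics; python3 - <<'E'
from rig import r
import cv2,numpy as np
s=r.sense();print(s)
for n in("top","side"):
    p,d=r.grab_frame(n);cv2.imwrite(f"pics/{n}0.png",p[:,:,::-1]);np.savez(f"{n}0.npz",p=p,d=d);print(n,r.calibration(n))
E
```

```text
pics
{'clock': 0.0, 'qpos': array([-1.10741868e+00,  3.53650028e-01,  1.63413052e+00, -5.33298647e-06,
        1.15520761e+00, -2.40256732e-03]), 'qvel': array([ 6.40857907e-04,  1.18980286e-03, -9.10280464e-04, -1.30578297e-06,
        2.06632675e-03,  1.01560414e-03]), 'joint_efforts': array([ 3.03905501e-03, -6.05252123e+01, -3.42064583e+01,  2.77534718e-04,
        9.29054775e-03,  3.63803174e-07]), 'eef_pos': array([ 280.48399537, -557.99462194,  230.56205653]), 'tcp_rot': array([-3.14019714e+00,  1.52321460e-06,  4.65782372e-01]), 'contact_force': array([-0.41054336, -0.29739512, -0.10203923]), 'wrist_torque': array([-0.0294833 ,  0.01992373, -0.02187358]), 'opening': 0.999179785335716}
top {'fx': 499.35446938570095, 'fy': 499.35446938570095, 'cx': 279.3881029408608, 'cy': 207.2310760952001, 'R': array([[ 5.84144198e-02, -9.98291932e-01, -9.87300559e-04],
       [-9.74997402e-01, -5.68388963e-02, -2.14824129e-01],
       [ 2.14401077e-01,  1.35114423e-02, -9.76652251e-01]]), 't': array([-160.94777892,  521.03623386, 1506.78453154])}
side {'fx': 447.26372522747727, 'fy': 447.26372522747727, 'cx': 281.99735886556215, 'cy': 203.50057530943772, 'R': array([[-0.71535678, -0.69865313,  0.01218534],
       [-0.51821271,  0.51874281, -0.67997167],
       [ 0.46874328, -0.49273695, -0.73313712]]), 't': array([ 278.09891769,  378.20514182, 1137.84463295])}
```

View pics/top0.png

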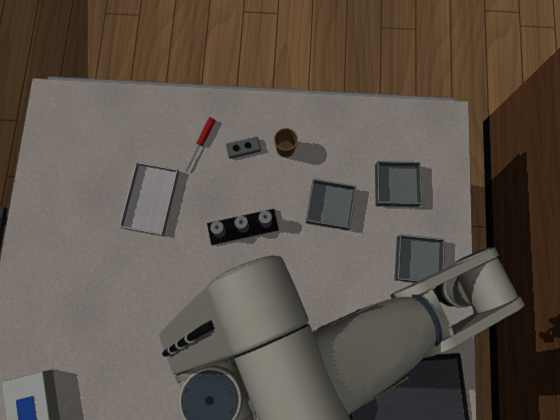

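View pics/side0.png

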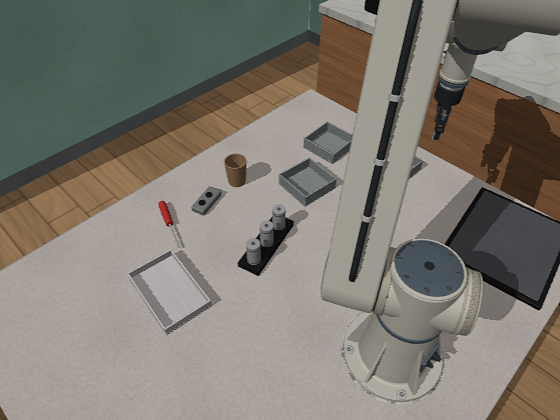

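The top view shows the rack with cylinders at (217,228), (241,222) and (265,217), and the long tray at (151,200). Three things could be the square bin: (331,204), (398,184) and (420,259). A two-hole grey block at (243,148) is not relevant. Next I'll measure them all.

```bash
cat > h.py <<'E'
import numpy as np,cv2
from rig import r
def ray(n,u,v,z):
    c=r.calibration(n);R=c["R"];t=c["t"]
    d=R.T@np.array([(u-c["cx"])/c["fx"],(v-c["cy"])/c["fy"],1.]);o=-R.T@t
    return o+d*(z-o[2])/d[2]
def cloud(n,d):
    c=r.calibration(n);v,u=np.mgrid[:420,:560]
    X=np.stack([(u-c["cx"])/c["fx"]*d,(v-c["cy"])/c["fy"]*d,d],-1)
    return (X-c["t"])@c["R"]
E
python3 - <<'E'
from h import *
f=np.load("top0.npz");p=f["p"];d=f["d"];P=cloud("top",d)
z=np.where(d>0,P[...,2],-999)
print("table z",np.median(z[100:130,300:440]))
# rims: tall depth 
def blob(box,lo,hi,name):
    u0,v0,u1,v1=box;m=np.zeros(z.shape,np.uint8);m[v0:v1,u0:u1]=((z>lo)&(z<hi))[v0:v1,u0:u1]
    q=P[m>0][:,:2].astype(np.float32)
    print(name,len(q),cv2.minAreaRect(q),"medz",np.median(P[m>0][:,2]))
blob((295,170,365,240),20,60,"binA");blob((370,150,430,215),20,60,"binB");blob((385,228,450,290),20,60,"binC")
blob((110,155,190,245),15,45,"tray");blob((200,200,290,250),10,30,"rack")
for c in((217,228),(241,222),(265,217)):
    u,v=c;m=(z>80)&(z<105);mm=np.zeros_like(m);mm[v-14:v+14,u-12:u+12]=1;q=P[m&mm]
    print("cyl",len(q),q.mean(0),cv2.minEnclosingCircle(q[:,:2].astype(np.float32)))
im=p[:,:,::-1]
a=cv2.resize(im[140:300,290:460],None,fx=4,fy=3.7,interpolation=cv2.INTER_CUBIC);cv2.imwrite("pics/bins.png",a)
cv2.imwrite("pics/left.png",cv2.resize(im[150:250,110:290],None,fx=4.4,fy=4.4,interpolation=cv2.INTER_CUBIC))
E
```

```text
table z -0.9090341839613931
binA 439 ((555.406494140625, -292.41888427734375), (140.05746459960938, 141.68698120117188), 83.76797485351562) medz 41.635828777675925
binB 546 ((636.236572265625, -506.66400146484375), (142.55868530273438, 141.3257598876953), 1.5623538494110107) medz 39.381633258612176
binC 421 ((396.0263671875, -576.2183837890625), (142.66868591308594, 141.30677795410156), 87.7130355834961) medz 40.66707963275341
tray 556 ((552.1547241210938, 274.5413818359375), (172.537353515625, 243.5538787841797), 82.46194458007812) medz 26.64816374380856
rack 986 ((484.799560546875, -12.613288879394531), (112.51033020019531, 221.68783569335938), 13.118343353271484) medz 19.2314871744273
cyl 139 [448.38845154  54.75992274  91.73700758] ((448.830078125, 56.14752960205078), 20.441919326782227)
cyl 138 [468.84651119 -16.6509403   91.14412794] ((469.55889892578125, -16.434450149536133), 20.053428649902344)
cyl 137 [489.23952837 -88.53594812  90.65549944] ((489.7364807128906, -88.2385025024414), 19.567123413085938)
```

```bash
ls pics
```

```text
bins.png
left.png
side0.png
top0.png
```

View pics/bins.png

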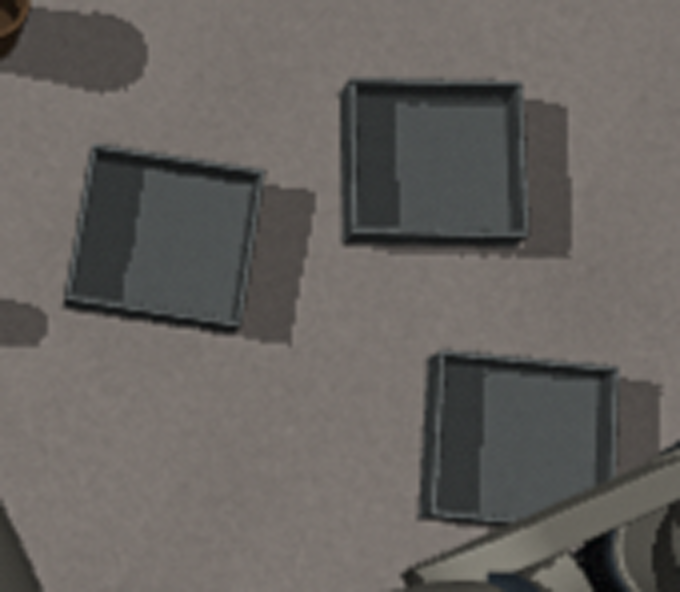

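View pics/left.png

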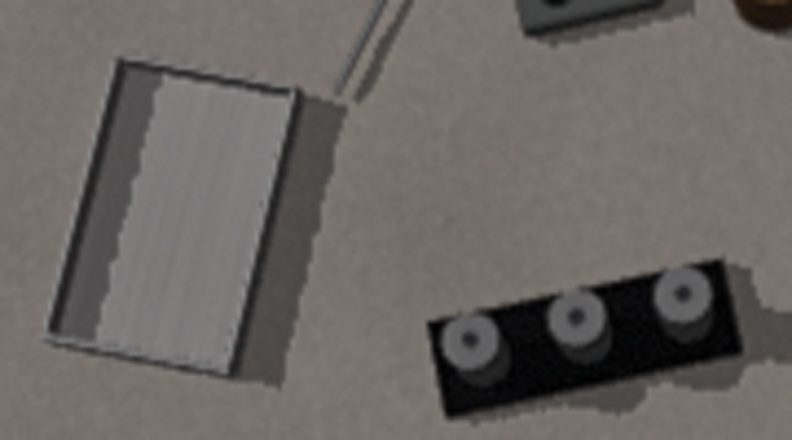

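Base distances are about 628 mm for bin A at (331,204), 699 mm for C at (420,259) and 813 mm for B at (398,184). Bin A is the nearest, and the crop confirms it is a square grey bin right of the rack. The tray is on the left, as described. I'll refine the tray and bin from their corners, and cross-check the cylinders in the side view.

```bash
cat >> h.py <<'E'
def go(x,y,z,yaw):
    """tool-frame total shift to a world target (yaw turn first)"""
    s=r.sense();p=s["eef_pos"]/1000;ro=s["tcp_rot"]
    tw=-((yaw-ro[2]+np.pi)%(2*np.pi)-np.pi)
    R=lambda w:np.array([[np.cos(w),np.sin(w),0],[np.sin(w),-np.cos(w),0],[0,0,-1.]])
    d=np.array([x,y,z])/1000-p
    print("clk %.2f"%s["clock"],"pos",p.round(4),"rot",ro.round(4),"F",s["contact_force"].round(2),"open %.3f"%s["opening"])
    print("twist z",tw.round(4),"shift now",(R(ro[2]).T@d).round(4),"shift after turn",(R(yaw).T@d).round(4))
E
python3 - <<'E'
from h import *
c=np.array([ray("top",110+a/4.4,150+b/4.4,30)[:2] for a,b in((118,60),(298,92),(235,376),(48,338))]);print("tray",c.round(0),c.mean(0))
c=np.array([ray("top",290+a/4,140+b/3.7,45)[:2] for a,b in((95,147),(263,170),(240,328),(66,304))]);print("binA",c.round(0),c.mean(0))
f=np.load("side0.npz");d=f["d"];P=cloud("side",d);z=np.where(d>0,P[...,2],-999)
for u,v in((253,244),(266,227),(279,210)):
    m=np.zeros(z.shape,bool);m[v-8:v+10,u-10:u+10]=1;q=P[m&(z>85)&(z<105)]
    print(len(q),q.mean(0),cv2.minEnclosingCircle(q[:,:2].astype(np.float32)))
go(489.5,-88.4,160,1.849)
E
```

```text
tray [[653. 341.]
 [636. 206.]
 [423. 229.]
 [443. 366.]] [538.97368996 285.45519973]
binA [[ 628. -234.]
 [ 615. -369.]
 [ 477. -354.]
 [ 489. -218.]] [ 552.34712593 -293.83142715]
144 [448.70922009  58.86836121  92.051942  ] ((451.0577087402344, 58.13200378417969), 21.21476173400879)
128 [469.81882806 -12.95967398  92.04468705] ((471.2251892089844, -13.738554954528809), 21.181350708007812)
123 [490.02328397 -84.85513902  91.72980742] ((490.39031982421875, -86.24009704589844), 21.994197845458984)
clk 0.10 pos [ 0.2805 -0.558   0.2306] rot [-3.1403  0.      0.4659] F [-0.16 -0.47 -0.31] open 0.998
twist z -1.3831 shift now [ 0.3977 -0.3257  0.0706] shift after turn [0.3942 0.3299 0.0706]
```

Both views agree within 4 mm, so the cylinder centres are about (490,-87), (470,-15) and (449,57). Tray centre is (539,285) and bin A centre is (553,-293). I'll go to the right-hand cylinder first, with the jaws across the rack.

Call:
jog_arm([
  {"grip": -1, "translation": [0, 0, 0], "twist": [0, 0, -0.1153]},
  {"grip": -1, "translation": [0, 0, 0], "twist": [0, 0, -0.1153]},
  {"grip": -1, "translation": [0, 0, 0], "twist": [0, 0, -0.1153]},
  {"grip": -1, "translation": [0, 0, 0], "twist": [0, 0, -0.1153]},
  {"grip": -1, "translation": [0, 0, 0], "twist": [0, 0, -0.1153]},
  {"grip": -1, "translation": [0, 0, 0], "twist": [0, 0, -0.1153]},
  {"grip": -1, "translation": [0, 0, 0], "twist": [0, 0, -0.1153]},
  {"grip": -1, "translation": [0, 0, 0], "twist": [0, 0, -0.1153]},
  {"grip": -1, "translation": [0, 0, 0], "twist": [0, 0, -0.1153]},
  {"grip": -1, "translation": [0, 0, 0], "twist": [0, 0, -0.1153]},
])

```text
clock: 0.93
eef_pos: [280.6, -558.2, 230.8]
tcp_rot: [-3.141, -0.001, 1.624]
contact_force: [-0.8, -0.2, 0.5]
opening: 1.002
```

Call:
jog_arm([
  {"grip": -1, "translation": [0, 0, 0], "twist": [0, 0, -0.1153]},
  {"grip": -1, "translation": [0, 0, 0], "twist": [0, 0, -0.1153]},
  {"grip": -1, "translation": [0.03, 0.025, 0.005], "twist": [0, 0, 0]},
  {"grip": -1, "translation": [0.03, 0.025, 0.005], "twist": [0, 0, 0]},
  {"grip": -1, "translation": [0.03, 0.025, 0.005], "twist": [0, 0, 0]},
  {"grip": -1, "translation": [0.03, 0.025, 0.005], "twist": [0, 0, 0]},
  {"grip": -1, "translation": [0.03, 0.025, 0.005], "twist": [0, 0, 0]},
  {"grip": -1, "translation": [0.03, 0.025, 0.005], "twist": [0, 0, 0]},
  {"grip": -1, "translation": [0.03, 0.025, 0.005], "twist": [0, 0, 0]},
  {"grip": -1, "translation": [0.03, 0.025, 0.005], "twist": [0, 0, 0]},
])

```text
clock: 1.77
eef_pos: [407.2, -270.8, 191.0]
tcp_rot: [-3.142, -0.0, 1.849]
contact_force: [0.5, -0.1, -0.6]
opening: 1.001
```

```bash
python3 -c "
from h import *
go(490,-87,160,1.849)"
```

```text
clk 1.77 pos [ 0.4072 -0.2708  0.191 ] rot [-3.1416e+00 -1.0000e-04  1.8491e+00] F [ 0.5  -0.13 -0.61] open 1.001
twist z 0.0001 shift now [0.154  0.1301 0.031 ] shift after turn [0.154  0.1301 0.031 ]
```

Call:
jog_arm([
  {"grip": -1, "translation": [0.03, 0.025, 0.006], "twist": [0, 0, 0]},
  {"grip": -1, "translation": [0.03, 0.025, 0.006], "twist": [0, 0, 0]},
  {"grip": -1, "translation": [0.03, 0.025, 0.006], "twist": [0, 0, 0]},
  {"grip": -1, "translation": [0.03, 0.025, 0.006], "twist": [0, 0, 0]},
  {"grip": -1, "translation": [0.02, 0.02, 0.004], "twist": [0, 0, 0]},
  {"grip": -1, "translation": [0.014, 0.01, 0.003], "twist": [0, 0, 0]},
  {"grip": -1, "translation": [0, 0, 0], "twist": [0, 0, 0]},
  {"grip": -1, "translation": [0, 0, 0], "twist": [0, 0, 0]},
])

```text
clock: 2.43
eef_pos: [489.4, -88.2, 159.9]
tcp_rot: [-3.141, -0.0, 1.852]
contact_force: [-0.3, -0.3, -1.1]
opening: 1.003
```

```bash
python3 -c "
from h import *
go(490,-87,45,1.849)
p,d=r.grab_frame('side');cv2.imwrite('pics/s1.png',cv2.resize(p[120:300,180:400,::-1],None,fx=3.3,fy=3.3))"
```

```text
clk 2.43 pos [ 0.4894 -0.0882  0.1599] rot [-3.1406e+00 -3.0000e-04  1.8517e+00] F [-0.27 -0.27 -1.08] open 1.003
twist z 0.0027 shift now [0.001  0.0009 0.1149] shift after turn [0.001  0.0009 0.1149]
```

View pics/s1.png

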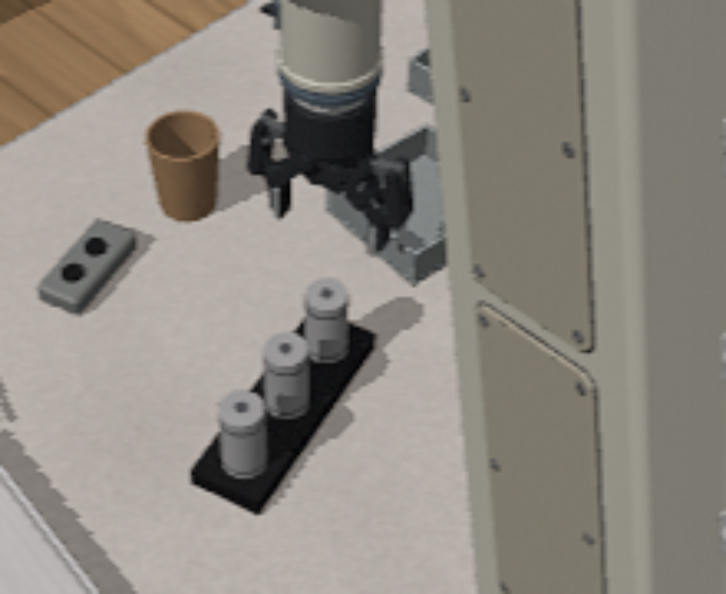

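The fingers at crop (280,205) and (378,240) straddle the nearest-right cylinder at (327,290), so I'll descend and close.

Call:
jog_arm([
  {"grip": -1, "translation": [0.001, 0.001, 0.025], "twist": [0, 0, 0]},
  {"grip": -1, "translation": [0, 0, 0.025], "twist": [0, 0, 0]},
  {"grip": -1, "translation": [0, 0, 0.025], "twist": [0, 0, 0]},
  {"grip": -1, "translation": [0, 0, 0.02], "twist": [0, 0, 0]},
  {"grip": -1, "translation": [0, 0, 0.015], "twist": [0, 0, 0]},
  {"grip": -1, "translation": [0, 0, 0.005], "twist": [0, 0, 0]},
  {"grip": -1, "translation": [0, 0, 0], "twist": [0, 0, 0]},
], squeeze=50)

```text
clock: 3.07
eef_pos: [489.2, -88.5, 44.4]
tcp_rot: [-3.139, -0.001, 1.848]
contact_force: [-0.3, 0.3, 0.5]
opening: 0.999
```

Call:
jog_arm([
  {"grip": 1, "translation": [0, 0, 0], "twist": [0, 0, 0]},
  {"grip": 1, "translation": [0, 0, 0], "twist": [0, 0, 0]},
  {"grip": 1, "translation": [0, 0, 0], "twist": [0, 0, 0]},
  {"grip": 1, "translation": [0, 0, 0], "twist": [0, 0, 0]},
  {"grip": 1, "translation": [0, 0, 0], "twist": [0, 0, 0]},
  {"grip": 1, "translation": [0, 0, 0], "twist": [0, 0, 0]},
  {"grip": 1, "translation": [0, 0, 0], "twist": [0, 0, 0]},
  {"grip": 1, "translation": [0, 0, 0], "twist": [0, 0, 0]},
])

```text
clock: 3.73
eef_pos: [490.9, -87.8, 46.4]
tcp_rot: [3.14, 0.001, 1.85]
contact_force: [-2.8, -0.2, 7.5]
opening: 0.461
```

Call:
jog_arm([
  {"grip": 1, "translation": [0, 0, -0.01], "twist": [0, 0, 0]},
  {"grip": 1, "translation": [0, 0, -0.02], "twist": [0, 0, 0]},
  {"grip": 1, "translation": [0, 0, -0.025], "twist": [0, 0, 0]},
  {"grip": 1, "translation": [0, 0, -0.025], "twist": [0, 0, 0]},
  {"grip": 1, "translation": [0, 0, -0.025], "twist": [0, 0, 0]},
  {"grip": 1, "translation": [0, 0, -0.01], "twist": [0, 0, 0]},
  {"grip": 1, "translation": [0, 0, 0], "twist": [0, 0, 0]},
  {"grip": 1, "translation": [0, 0, 0], "twist": [0, 0, 0]},
  {"grip": 1, "translation": [0, 0, 0], "twist": [0, 0, 0]},
  {"grip": 1, "translation": [0, 0, 0], "twist": [0, 0, 0]},
])

```text
clock: 4.57
eef_pos: [489.3, -87.4, 158.8]
tcp_rot: [-3.139, -0.001, 1.849]
contact_force: [0.3, -0.2, -2.2]
opening: 0.457
```

Call:
jog_arm([
  {"grip": 1, "translation": [0, 0, 0], "twist": [0, 0, 0]},
  {"grip": 1, "translation": [0, 0, 0], "twist": [0, 0, 0]},
  {"grip": 1, "translation": [0, 0, 0], "twist": [0, 0, 0]},
])

```text
clock: 4.82
eef_pos: [490.0, -87.6, 159.6]
tcp_rot: [-3.14, -0.001, 1.849]
contact_force: [0.0, -0.5, -1.3]
opening: 0.457
```

```bash
python3 -c "
from h import *
print('bin');go(553,-293,160,1.849);print('tray far');go(589,279,160,1.849)
p,d=r.grab_frame('side');cv2.imwrite('pics/s2.png',cv2.resize(p[80:300,180:400,::-1],None,fx=2.7,fy=2.7))"
```

```text
bin
clk 4.82 pos [ 0.49   -0.0876  0.1596] rot [-3.1405e+00 -6.0000e-04  1.8494e+00] F [ 0.05 -0.5  -1.32] open 0.457
twist z 0.0004 shift now [-0.2149  0.0041 -0.0004] shift after turn [-0.2149  0.0042 -0.0004]
tray far
clk 4.82 pos [ 0.49   -0.0876  0.1596] rot [-3.1405e+00 -6.0000e-04  1.8494e+00] F [ 0.05 -0.5  -1.32] open 0.457
twist z 0.0004 shift now [ 0.3252  0.196  -0.0004] shift after turn [ 0.3253  0.1959 -0.0004]
```

View pics/s2.png

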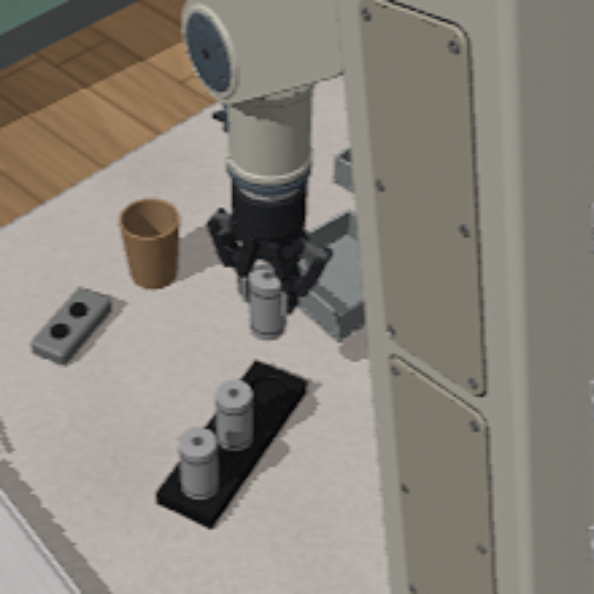

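The cylinder is held and has left its right-hand recess; the load is about 1.3–2.2 N, so it is hollow. It goes to the far half of the tray.

Call:
jog_arm([
  {"grip": 1, "translation": [0.02, 0.012, 0], "twist": [0, 0, 0]},
  {"grip": 1, "translation": [0.032, 0.019, 0], "twist": [0, 0, 0]},
  {"grip": 1, "translation": [0.034, 0.021, 0], "twist": [0, 0, 0]},
  {"grip": 1, "translation": [0.034, 0.021, 0], "twist": [0, 0, 0]},
  {"grip": 1, "translation": [0.034, 0.021, 0], "twist": [0, 0, 0]},
  {"grip": 1, "translation": [0.034, 0.021, 0], "twist": [0, 0, 0]},
  {"grip": 1, "translation": [0.034, 0.021, 0], "twist": [0, 0, 0]},
  {"grip": 1, "translation": [0.034, 0.02, 0], "twist": [0, 0, 0]},
  {"grip": 1, "translation": [0.034, 0.02, 0], "twist": [0, 0, 0]},
  {"grip": 1, "translation": [0.034, 0.02, 0], "twist": [0, 0, 0]},
])

```text
clock: 5.7
eef_pos: [589.7, 279.9, 159.9]
tcp_rot: [-3.141, 0.0, 1.85]
contact_force: [1.7, -0.6, -1.5]
opening: 0.459
```

Call:
jog_arm([
  {"grip": 1, "translation": [0, 0, 0.02], "twist": [0, 0, 0]},
  {"grip": 1, "translation": [0, 0, 0.025], "twist": [0, 0, 0]},
  {"grip": 1, "translation": [0, 0, 0.025], "twist": [0, 0, 0]},
  {"grip": 1, "translation": [0, 0, 0.02], "twist": [0, 0, 0]},
  {"grip": 1, "translation": [0, 0, 0.012], "twist": [0, 0, 0]},
  {"grip": 1, "translation": [0, 0, 0.008], "twist": [0, 0, 0]},
  {"grip": 1, "translation": [0, 0, 0.005], "twist": [0, 0, 0]},
  {"grip": 1, "translation": [0, 0, 0], "twist": [0, 0, 0]},
  {"grip": 1, "translation": [0, 0, 0], "twist": [0, 0, 0]},
])

```text
clock: 6.45
eef_pos: [590.3, 277.9, 46.0]
tcp_rot: [3.141, -0.0, 1.849]
contact_force: [0.1, -0.2, -1.3]
opening: 0.456
```

```bash
python3 -c "
from h import *
go(589,279,38.5,1.849)
p,d=r.grab_frame('side');cv2.imwrite('pics/s3.png',cv2.resize(p[150:350,80:300,::-1],None,fx=2.9,fy=2.9))"
```

```text
clk 6.45 pos [0.5903 0.2779 0.046 ] rot [ 3.1406e+00 -2.0000e-04  1.8492e+00] F [ 0.09 -0.21 -1.35] open 0.456
twist z 0.0002 shift now [ 0.0014 -0.0009  0.0075] shift after turn [ 0.0014 -0.0009  0.0075]
```

View pics/s3.png

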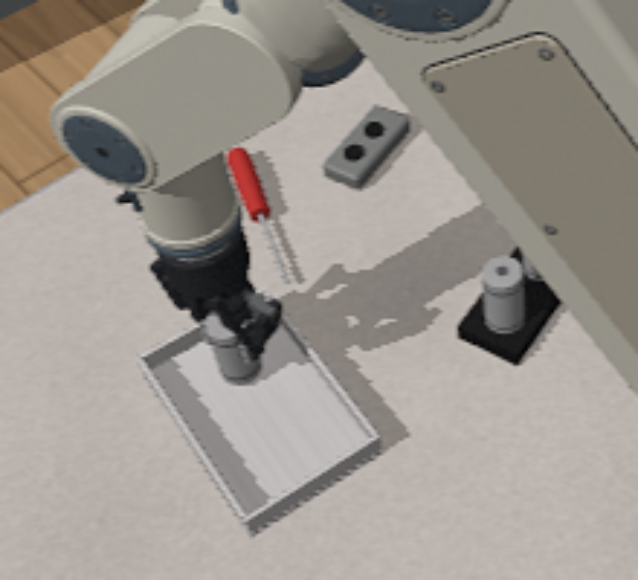

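The cylinder is inside the tray at crop (235,355), just above the floor. I'll lower it gently.

Call:
jog_arm([
  {"grip": 1, "translation": [0, 0, 0.003], "twist": [0, 0, 0]},
  {"grip": 1, "translation": [0, 0, 0.002], "twist": [0, 0, 0]},
  {"grip": 1, "translation": [0, 0, 0.001], "twist": [0, 0, 0]},
  {"grip": 1, "translation": [0, 0, 0], "twist": [0, 0, 0]},
])

```text
clock: 6.83
eef_pos: [589.8, 277.8, 39.5]
tcp_rot: [3.141, -0.0, 1.849]
contact_force: [-0.6, -0.1, -1.1]
opening: 0.457
```

Call:
jog_arm([
  {"grip": 1, "translation": [0, 0, 0.001], "twist": [0, 0, 0]},
  {"grip": 1, "translation": [0, 0, 0], "twist": [0, 0, 0]},
  {"grip": 1, "translation": [0, 0, 0], "twist": [0, 0, 0]},
])

```text
clock: 7.08
eef_pos: [589.8, 277.9, 39.4]
tcp_rot: [3.141, -0.0, 1.849]
contact_force: [-2.8, -2.1, 9.5]
opening: 0.453
```

Floor contact shows at 9.5 N. I'll release with a partial opening and rise.

Call:
jog_arm([
  {"grip": -0.3, "translation": [0, 0, 0], "twist": [0, 0, 0]},
  {"grip": -0.3, "translation": [0, 0, 0], "twist": [0, 0, 0]},
  {"grip": -0.3, "translation": [0, 0, 0], "twist": [0, 0, 0]},
  {"grip": -0.3, "translation": [0, 0, -0.01], "twist": [0, 0, 0]},
  {"grip": -0.3, "translation": [0, 0, -0.02], "twist": [0, 0, 0]},
  {"grip": -0.3, "translation": [0, 0, -0.03], "twist": [0, 0, 0]},
  {"grip": -0.3, "translation": [0, 0, -0.03], "twist": [0, 0, 0]},
  {"grip": -1, "translation": [0, 0, -0.03], "twist": [0, 0, 0]},
  {"grip": -1, "translation": [0, 0, 0], "twist": [0, 0, 0]},
])

```text
clock: 7.83
eef_pos: [592.9, 279.3, 165.5]
tcp_rot: [3.132, -0.002, 1.849]
contact_force: [1.4, -0.4, 0.4]
opening: 0.905
```

```bash
python3 -c "
from h import *
go(470,-15,160,1.849)
p,d=r.grab_frame('side');cv2.imwrite('pics/s4.png',cv2.resize(p[150:350,80:300,::-1],None,fx=2.9,fy=2.9))"
```

```text
clk 7.83 pos [0.5929 0.2793 0.1655] rot [ 3.1321e+00 -1.5000e-03  1.8494e+00] F [ 1.38 -0.45  0.43] open 0.905
twist z 0.0004 shift now [-0.2491 -0.1991  0.0055] shift after turn [-0.2492 -0.199   0.0055]
```

View pics/s4.png

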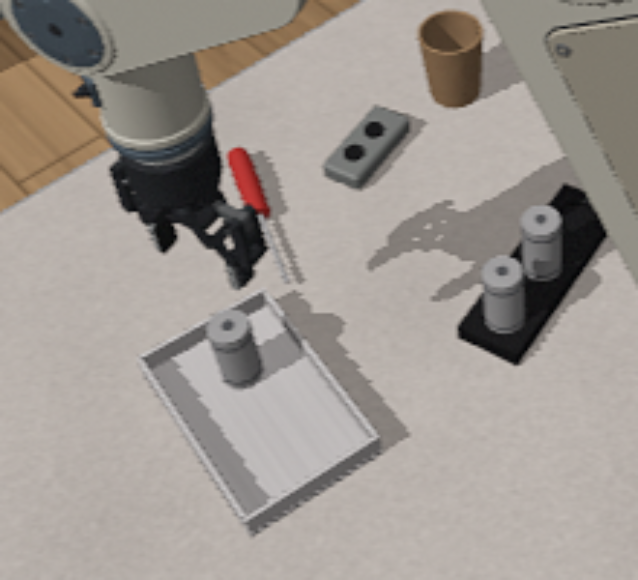

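The first sleeve stands upright in the tray at crop (235,345). Next is the middle cylinder.

Call:
jog_arm([
  {"grip": -1, "translation": [-0.03, -0.024, 0], "twist": [0, 0, 0]},
  {"grip": -1, "translation": [-0.03, -0.024, 0], "twist": [0, 0, 0]},
  {"grip": -1, "translation": [-0.03, -0.024, 0], "twist": [0, 0, 0]},
  {"grip": -1, "translation": [-0.03, -0.024, 0], "twist": [0, 0, 0]},
  {"grip": -1, "translation": [-0.03, -0.024, 0], "twist": [0, 0, 0]},
  {"grip": -1, "translation": [-0.03, -0.024, 0], "twist": [0, 0, 0]},
  {"grip": -1, "translation": [-0.03, -0.024, 0], "twist": [0, 0, 0]},
  {"grip": -1, "translation": [-0.025, -0.02, 0], "twist": [0, 0, 0]},
  {"grip": -1, "translation": [-0.014, -0.01, 0], "twist": [0, 0, 0]},
  {"grip": -1, "translation": [0, 0, 0], "twist": [0, 0, 0]},
])

```text
clock: 8.72
eef_pos: [465.6, -18.6, 157.7]
tcp_rot: [-3.139, -0.0, 1.847]
contact_force: [-0.8, 0.9, -0.3]
opening: 1.002
```

```bash
python3 -c "
from h import *
go(470,-15,45,1.849)"
```

```text
clk 8.72 pos [ 0.4656 -0.0186  0.1577] rot [-3.1392 -0.      1.8468] F [-0.77  0.85 -0.35] open 1.002
twist z -0.0022 shift now [0.0022 0.0053 0.1127] shift after turn [0.0022 0.0053 0.1127]
```

Call:
jog_arm([
  {"grip": -1, "translation": [0.002, 0.003, 0.02], "twist": [0, 0, 0]},
  {"grip": -1, "translation": [0, 0, 0.025], "twist": [0, 0, 0]},
  {"grip": -1, "translation": [0, 0, 0.025], "twist": [0, 0, 0]},
  {"grip": -1, "translation": [0, 0, 0.022], "twist": [0, 0, 0]},
  {"grip": -1, "translation": [0, 0, 0.015], "twist": [0, 0, 0]},
  {"grip": -1, "translation": [0, 0, 0.006], "twist": [0, 0, 0]},
  {"grip": -1, "translation": [0, 0, 0], "twist": [0, 0, 0]},
])

```text
clock: 9.3
eef_pos: [469.1, -12.7, 43.8]
tcp_rot: [-3.139, -0.001, 1.85]
contact_force: [-0.8, 0.1, 0.6]
opening: 0.998
```

Call:
jog_arm([
  {"grip": 1, "translation": [0, 0, 0], "twist": [0, 0, 0]},
  {"grip": 1, "translation": [0, 0, 0], "twist": [0, 0, 0]},
  {"grip": 1, "translation": [0, 0, 0], "twist": [0, 0, 0]},
  {"grip": 1, "translation": [0, 0, 0], "twist": [0, 0, 0]},
  {"grip": 1, "translation": [0, 0, 0], "twist": [0, 0, 0]},
  {"grip": 1, "translation": [0, 0, 0], "twist": [0, 0, 0]},
  {"grip": 1, "translation": [0, 0, 0], "twist": [0, 0, 0]},
  {"grip": 1, "translation": [0, 0, 0], "twist": [0, 0, 0]},
], squeeze=60)

```text
clock: 9.97
eef_pos: [470.4, -13.4, 46.3]
tcp_rot: [3.141, 0.0, 1.849]
contact_force: [-3.3, -0.2, 8.0]
opening: 0.451
```

Call:
jog_arm([
  {"grip": 1, "translation": [0, 0, -0.01], "twist": [0, 0, 0]},
  {"grip": 1, "translation": [0, 0, -0.02], "twist": [0, 0, 0]},
  {"grip": 1, "translation": [0, 0, -0.025], "twist": [0, 0, 0]},
  {"grip": 1, "translation": [0, 0, -0.025], "twist": [0, 0, 0]},
  {"grip": 1, "translation": [0, 0, -0.025], "twist": [0, 0, 0]},
  {"grip": 1, "translation": [0, 0, -0.01], "twist": [0, 0, 0]},
  {"grip": 1, "translation": [0, 0, 0], "twist": [0, 0, 0]},
  {"grip": 1, "translation": [0, 0, 0], "twist": [0, 0, 0]},
  {"grip": 1, "translation": [0, 0, 0], "twist": [0, 0, 0]},
  {"grip": 1, "translation": [0, 0, 0], "twist": [0, 0, 0]},
])

```text
clock: 10.8
eef_pos: [468.8, -13.3, 158.7]
tcp_rot: [-3.139, -0.001, 1.849]
contact_force: [0.4, -0.2, -7.6]
opening: 0.456
```

Call:
jog_arm([
  {"grip": 1, "translation": [0, 0, 0], "twist": [0, 0, 0]},
  {"grip": 1, "translation": [0, 0, 0], "twist": [0, 0, 0]},
  {"grip": 1, "translation": [0, 0, 0], "twist": [0, 0, 0]},
])

```text
clock: 11.05
eef_pos: [469.8, -13.3, 159.6]
tcp_rot: [-3.14, -0.0, 1.849]
contact_force: [-0.7, 0.4, -8.7]
opening: 0.454
```

```bash
python3 -c "
from h import *
print('bin');go(553,-293,160,1.849);print('tray near');go(489,291,160,1.849)
p,d=r.grab_frame('side');cv2.imwrite('pics/s5.png',cv2.resize(p[80:300,180:400,::-1],None,fx=2.7,fy=2.7))"
```

```text
bin
clk 11.05 pos [ 0.4698 -0.0133  0.1596] rot [-3.1404e+00 -4.0000e-04  1.8494e+00] F [-0.7   0.45 -8.66] open 0.454
twist z 0.0004 shift now [-0.2918  0.0031 -0.0004] shift after turn [-0.2918  0.0032 -0.0004]
tray near
clk 11.05 pos [ 0.4698 -0.0133  0.1596] rot [-3.1404e+00 -4.0000e-04  1.8494e+00] F [-0.7   0.45 -8.66] open 0.454
twist z 0.0004 shift now [ 0.2873  0.1022 -0.0004] shift after turn [ 0.2873  0.102  -0.0004]
```

View pics/s5.png

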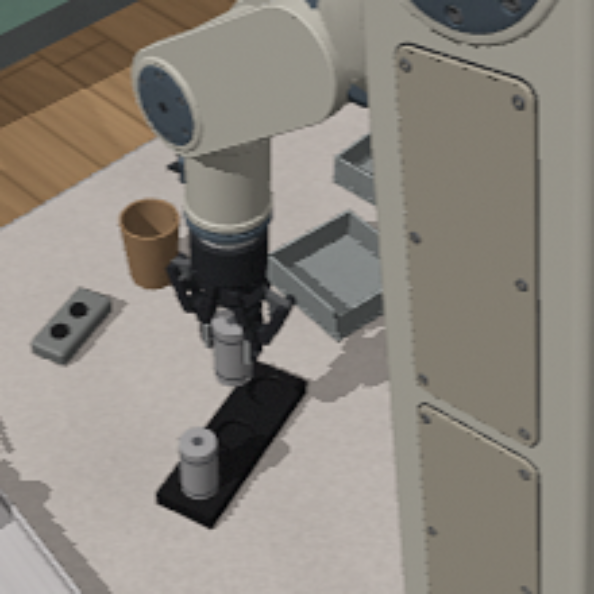

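The load is about 8 N, so the middle one is the solid cylinder. It goes to bin A.

Call:
jog_arm([
  {"grip": 1, "translation": [-0.02, 0, 0], "twist": [0, 0, 0]},
  {"grip": 1, "translation": [-0.03, 0, 0], "twist": [0, 0, 0]},
  {"grip": 1, "translation": [-0.034, 0.001, 0], "twist": [0, 0, 0]},
  {"grip": 1, "translation": [-0.034, 0.001, 0], "twist": [0, 0, 0]},
  {"grip": 1, "translation": [-0.034, 0.001, 0], "twist": [0, 0, 0]},
  {"grip": 1, "translation": [-0.034, 0, 0], "twist": [0, 0, 0]},
  {"grip": 1, "translation": [-0.034, 0, 0], "twist": [0, 0, 0]},
  {"grip": 1, "translation": [-0.032, 0, 0], "twist": [0, 0, 0]},
  {"grip": 1, "translation": [-0.025, 0, 0], "twist": [0, 0, 0]},
  {"grip": 1, "translation": [-0.015, 0, 0], "twist": [0, 0, 0]},
])

```text
clock: 11.93
eef_pos: [553.9, -296.2, 159.9]
tcp_rot: [3.141, 0.001, 1.848]
contact_force: [0.1, 0.5, -8.0]
opening: 0.456
```

Call:
jog_arm([
  {"grip": 1, "translation": [0, 0, 0], "twist": [0, 0, 0]},
  {"grip": 1, "translation": [0, 0, 0.02], "twist": [0, 0, 0]},
  {"grip": 1, "translation": [0, 0, 0.02], "twist": [0, 0, 0]},
  {"grip": 1, "translation": [0, 0, 0.01], "twist": [0, 0, 0]},
  {"grip": 1, "translation": [0, 0, 0], "twist": [0, 0, 0]},
  {"grip": 1, "translation": [0, 0, 0], "twist": [0, 0, 0]},
])

```text
clock: 12.43
eef_pos: [552.9, -292.4, 109.9]
tcp_rot: [-3.14, -0.001, 1.85]
contact_force: [-0.3, -0.2, -7.7]
opening: 0.453
```

```bash
python3 -c "
from h import *
go(553,-293,39,1.849)
for n in('top','side'):
  p,d=r.grab_frame(n);cv2.imwrite('pics/6%s.png'%n,p[:,:,::-1])"
```

```text
clk 12.43 pos [ 0.5529 -0.2924  0.1099] rot [-3.1404e+00 -1.3000e-03  1.8499e+00] F [-0.28 -0.24 -7.7 ] open 0.453
twist z 0.0009 shift now [-0.0006 -0.0001  0.0709] shift after turn [-0.0006 -0.0001  0.0709]
```

View pics/6top.png

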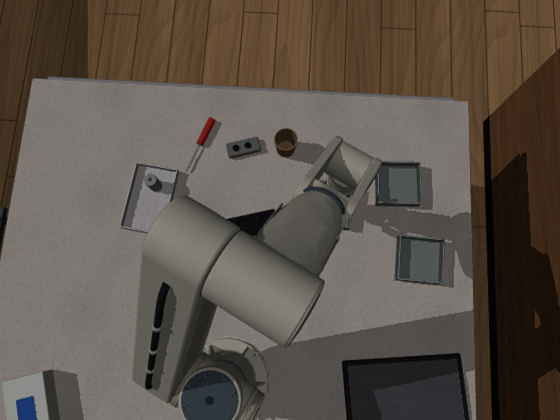

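View pics/6side.png

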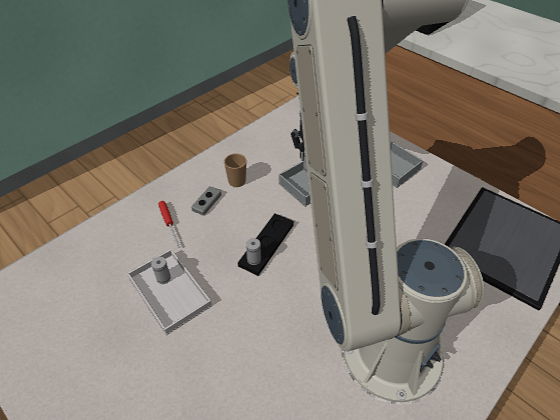

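The arm hides bin A in both views, but the tool is at its measured centre, with over 40 mm to spare from the walls. I'll lower.

Call:
jog_arm([
  {"grip": 1, "translation": [0, 0, 0.02], "twist": [0, 0, 0]},
  {"grip": 1, "translation": [0, 0, 0.02], "twist": [0, 0, 0]},
  {"grip": 1, "translation": [0, 0, 0.015], "twist": [0, 0, 0]},
  {"grip": 1, "translation": [0, 0, 0.008], "twist": [0, 0, 0]},
  {"grip": 1, "translation": [0, 0, 0.004], "twist": [0, 0, 0]},
  {"grip": 1, "translation": [0, 0, 0], "twist": [0, 0, 0]},
  {"grip": 1, "translation": [0, 0, 0], "twist": [0, 0, 0]},
])

```text
clock: 13.12
eef_pos: [554.0, -293.6, 44.3]
tcp_rot: [3.141, 0.001, 1.849]
contact_force: [0.2, -0.2, -9.1]
opening: 0.453
```

Call:
jog_arm([
  {"grip": 1, "translation": [0, 0, 0.002], "twist": [0, 0, 0]},
  {"grip": 1, "translation": [0, 0, 0.001], "twist": [0, 0, 0]},
  {"grip": 1, "translation": [0, 0, 0], "twist": [0, 0, 0]},
  {"grip": 1, "translation": [0, 0, 0], "twist": [0, 0, 0]},
])

```text
clock: 13.45
eef_pos: [553.4, -293.3, 40.6]
tcp_rot: [3.141, 0.0, 1.849]
contact_force: [-0.4, 0.0, -7.9]
opening: 0.455
```

Call:
jog_arm([
  {"grip": 1, "translation": [0, 0, 0.001], "twist": [0, 0, 0]},
  {"grip": 1, "translation": [0, 0, 0.001], "twist": [0, 0, 0]},
  {"grip": 1, "translation": [0, 0, 0], "twist": [0, 0, 0]},
  {"grip": 1, "translation": [0, 0, 0], "twist": [0, 0, 0]},
])

```text
clock: 13.78
eef_pos: [553.6, -293.5, 39.4]
tcp_rot: [3.141, 0.001, 1.849]
contact_force: [-4.3, 1.0, 6.2]
opening: 0.452
```

Contact with the bin floor at TCP z = 39.4. I'll release and rise.

Call:
jog_arm([
  {"grip": -0.3, "translation": [0, 0, 0], "twist": [0, 0, 0]},
  {"grip": -0.3, "translation": [0, 0, 0], "twist": [0, 0, 0]},
  {"grip": -0.3, "translation": [0, 0, 0], "twist": [0, 0, 0]},
  {"grip": -0.3, "translation": [0, 0, -0.01], "twist": [0, 0, 0]},
  {"grip": -0.3, "translation": [0, 0, -0.02], "twist": [0, 0, 0]},
  {"grip": -0.3, "translation": [0, 0, -0.03], "twist": [0, 0, 0]},
  {"grip": -0.3, "translation": [0, 0, -0.03], "twist": [0, 0, 0]},
  {"grip": -1, "translation": [0, 0, -0.03], "twist": [0, 0, 0]},
  {"grip": -1, "translation": [0, 0, 0], "twist": [0, 0, 0]},
])

```text
clock: 14.53
eef_pos: [556.7, -295.0, 165.4]
tcp_rot: [3.134, 0.007, 1.849]
contact_force: [0.2, -0.8, 0.6]
opening: 0.91
```

```bash
python3 -c "
from h import *
go(449.5,57.5,160,1.849)"
```

```text
clk 14.53 pos [ 0.5567 -0.295   0.1654] rot [3.1344 0.0069 1.8494] F [ 0.19 -0.8   0.56] open 0.910
twist z 0.0004 shift now [ 0.3684 -0.0061  0.0054] shift after turn [ 0.3683 -0.0062  0.0054]
```

Call:
jog_arm([
  {"grip": -1, "translation": [0.036, 0, 0], "twist": [0, 0, 0]},
  {"grip": -1, "translation": [0.038, 0, 0], "twist": [0, 0, 0]},
  {"grip": -1, "translation": [0.038, 0, 0], "twist": [0, 0, 0]},
  {"grip": -1, "translation": [0.038, 0, 0], "twist": [0, 0, 0]},
  {"grip": -1, "translation": [0.038, 0, 0], "twist": [0, 0, 0]},
  {"grip": -1, "translation": [0.038, -0.001, 0], "twist": [0, 0, 0]},
  {"grip": -1, "translation": [0.038, -0.001, 0], "twist": [0, 0, 0]},
  {"grip": -1, "translation": [0.038, -0.001, 0], "twist": [0, 0, 0]},
  {"grip": -1, "translation": [0.038, 0, 0], "twist": [0, 0, 0]},
  {"grip": -1, "translation": [0.026, 0, 0], "twist": [0, 0, 0]},
])

```text
clock: 15.37
eef_pos: [448.6, 60.2, 158.8]
tcp_rot: [3.141, -0.0, 1.85]
contact_force: [0.5, 0.0, 0.2]
opening: 0.998
```

Call:
jog_arm([
  {"grip": -1, "translation": [0, 0, 0], "twist": [0, 0, 0]},
  {"grip": -1, "translation": [0, 0, 0], "twist": [0, 0, 0]},
])

```text
clock: 15.53
eef_pos: [449.7, 58.9, 158.7]
tcp_rot: [3.141, 0.0, 1.852]
contact_force: [-0.4, 0.5, -0.4]
opening: 1.003
```

```bash
python3 -c "
from h import *
go(449.5,57.5,45,1.849)
p,d=r.grab_frame('top');cv2.imwrite('pics/7.png',p[:,:,::-1])"
```

```text
clk 15.53 pos [0.4497 0.0589 0.1587] rot [3.1408e+00 2.0000e-04 1.8524e+00] F [-0.41  0.48 -0.36] open 1.003
twist z 0.0034 shift now [-0.0013 -0.0005  0.1137] shift after turn [-0.0013 -0.0005  0.1137]
```

View pics/7.png

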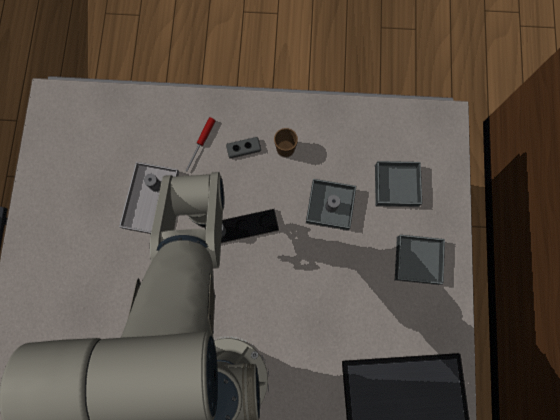

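The counterweight stands in bin A at (334,201). Last cylinder next.

Call:
jog_arm([
  {"grip": -1, "translation": [-0.001, 0, 0.02], "twist": [0, 0, 0]},
  {"grip": -1, "translation": [0, 0, 0.025], "twist": [0, 0, 0]},
  {"grip": -1, "translation": [0, 0, 0.025], "twist": [0, 0, 0]},
  {"grip": -1, "translation": [0, 0, 0.022], "twist": [0, 0, 0]},
  {"grip": -1, "translation": [0, 0, 0.015], "twist": [0, 0, 0]},
  {"grip": -1, "translation": [0, 0, 0.006], "twist": [0, 0, 0]},
  {"grip": -1, "translation": [0, 0, 0], "twist": [0, 0, 0]},
])

```text
clock: 16.17
eef_pos: [449.5, 55.8, 44.2]
tcp_rot: [-3.139, -0.0, 1.848]
contact_force: [-0.3, 0.2, 0.7]
opening: 0.999
```

Call:
jog_arm([
  {"grip": 1, "translation": [0, 0, 0], "twist": [0, 0, 0]},
  {"grip": 1, "translation": [0, 0, 0], "twist": [0, 0, 0]},
  {"grip": 1, "translation": [0, 0, 0], "twist": [0, 0, 0]},
  {"grip": 1, "translation": [0, 0, 0], "twist": [0, 0, 0]},
  {"grip": 1, "translation": [0, 0, 0], "twist": [0, 0, 0]},
  {"grip": 1, "translation": [0, 0, 0], "twist": [0, 0, 0]},
  {"grip": 1, "translation": [0, 0, 0], "twist": [0, 0, 0]},
  {"grip": 1, "translation": [0, 0, 0], "twist": [0, 0, 0]},
])

```text
clock: 16.83
eef_pos: [450.8, 56.9, 46.3]
tcp_rot: [3.14, 0.0, 1.85]
contact_force: [-1.2, -0.8, 6.7]
opening: 0.455
```

Call:
jog_arm([
  {"grip": 1, "translation": [0, 0, -0.01], "twist": [0, 0, 0]},
  {"grip": 1, "translation": [0, 0, -0.02], "twist": [0, 0, 0]},
  {"grip": 1, "translation": [0, 0, -0.025], "twist": [0, 0, 0]},
  {"grip": 1, "translation": [0, 0, -0.025], "twist": [0, 0, 0]},
  {"grip": 1, "translation": [0, 0, -0.025], "twist": [0, 0, 0]},
  {"grip": 1, "translation": [0, 0, -0.01], "twist": [0, 0, 0]},
  {"grip": 1, "translation": [0, 0, 0], "twist": [0, 0, 0]},
  {"grip": 1, "translation": [0, 0, 0], "twist": [0, 0, 0]},
  {"grip": 1, "translation": [0, 0, 0], "twist": [0, 0, 0]},
  {"grip": 1, "translation": [0, 0, 0], "twist": [0, 0, 0]},
])

```text
clock: 17.67
eef_pos: [449.0, 56.7, 158.9]
tcp_rot: [-3.139, -0.0, 1.849]
contact_force: [-0.1, -0.3, -2.5]
opening: 0.452
```

```bash
python3 -c "
from h import *
go(489,291,160,1.849)"
```

```text
clk 17.67 pos [0.449  0.0567 0.1589] rot [-3.1390e+00 -4.0000e-04  1.8494e+00] F [-0.15 -0.26 -2.51] open 0.452
twist z 0.0004 shift now [ 0.2142  0.1029 -0.0011] shift after turn [ 0.2143  0.1028 -0.0011]
```

The load is 2.5 N, so it is hollow as expected. It goes to the near half of the tray.

Call:
jog_arm([
  {"grip": 1, "translation": [0.02, 0.01, 0], "twist": [0, 0, 0]},
  {"grip": 1, "translation": [0.03, 0.014, 0], "twist": [0, 0, 0]},
  {"grip": 1, "translation": [0.034, 0.016, 0], "twist": [0, 0, 0]},
  {"grip": 1, "translation": [0.034, 0.016, 0], "twist": [0, 0, 0]},
  {"grip": 1, "translation": [0.034, 0.016, 0], "twist": [0, 0, 0]},
  {"grip": 1, "translation": [0.03, 0.014, 0], "twist": [0, 0, 0]},
  {"grip": 1, "translation": [0.02, 0.01, 0], "twist": [0, 0, 0]},
  {"grip": 1, "translation": [0.012, 0.006, 0], "twist": [0, 0, 0]},
  {"grip": 1, "translation": [0, 0, 0], "twist": [0, 0, 0]},
])

```text
clock: 18.42
eef_pos: [489.2, 292.7, 158.9]
tcp_rot: [-3.14, -0.0, 1.851]
contact_force: [-0.4, -1.0, -2.3]
opening: 0.455
```

Call:
jog_arm([
  {"grip": 1, "translation": [0, 0, 0.02], "twist": [0, 0, 0]},
  {"grip": 1, "translation": [0, 0, 0.025], "twist": [0, 0, 0]},
  {"grip": 1, "translation": [0, 0, 0.025], "twist": [0, 0, 0]},
  {"grip": 1, "translation": [0, 0, 0.02], "twist": [0, 0, 0]},
  {"grip": 1, "translation": [0, 0, 0.012], "twist": [0, 0, 0]},
  {"grip": 1, "translation": [0, 0, 0.008], "twist": [0, 0, 0]},
  {"grip": 1, "translation": [0, 0, 0.005], "twist": [0, 0, 0]},
  {"grip": 1, "translation": [0, 0, 0], "twist": [0, 0, 0]},
  {"grip": 1, "translation": [0, 0, 0], "twist": [0, 0, 0]},
])

```text
clock: 19.17
eef_pos: [489.7, 290.7, 45.8]
tcp_rot: [3.141, -0.0, 1.849]
contact_force: [-0.5, 0.5, -1.5]
opening: 0.455
```

Call:
jog_arm([
  {"grip": 1, "translation": [0, 0, 0.003], "twist": [0, 0, 0]},
  {"grip": 1, "translation": [0, 0, 0.001], "twist": [0, 0, 0]},
  {"grip": 1, "translation": [0, 0, 0], "twist": [0, 0, 0]},
  {"grip": 1, "translation": [0, 0, 0], "twist": [0, 0, 0]},
])

```text
clock: 19.5
eef_pos: [489.4, 290.8, 41.6]
tcp_rot: [3.141, -0.0, 1.849]
contact_force: [-0.1, 0.1, -1.9]
opening: 0.452
```

Call:
jog_arm([
  {"grip": 1, "translation": [0, 0, 0.001], "twist": [0, 0, 0]},
  {"grip": 1, "translation": [0, 0, 0.001], "twist": [0, 0, 0]},
  {"grip": 1, "translation": [0, 0, 0.001], "twist": [0, 0, 0]},
  {"grip": 1, "translation": [0, 0, 0], "twist": [0, 0, 0]},
  {"grip": 1, "translation": [0, 0, 0], "twist": [0, 0, 0]},
])

```text
clock: 19.92
eef_pos: [489.4, 290.8, 39.3]
tcp_rot: [3.141, -0.0, 1.849]
contact_force: [-2.8, -1.6, 11.6]
opening: 0.455
```

Call:
jog_arm([
  {"grip": -0.3, "translation": [0, 0, 0], "twist": [0, 0, 0]},
  {"grip": -0.3, "translation": [0, 0, 0], "twist": [0, 0, 0]},
  {"grip": -0.3, "translation": [0, 0, 0], "twist": [0, 0, 0]},
  {"grip": -0.3, "translation": [0, 0, -0.01], "twist": [0, 0, 0]},
  {"grip": -0.3, "translation": [0, 0, -0.02], "twist": [0, 0, 0]},
  {"grip": -0.3, "translation": [0, 0, -0.03], "twist": [0, 0, 0]},
  {"grip": -0.3, "translation": [0, 0, -0.03], "twist": [0, 0, 0]},
  {"grip": -0.3, "translation": [0, 0, -0.03], "twist": [0, 0, 0]},
  {"grip": -0.3, "translation": [0, 0, -0.03], "twist": [0, 0, 0]},
  {"grip": -0.3, "translation": [0, 0, 0], "twist": [0, 0, 0]},
])

```text
clock: 20.75
eef_pos: [492.1, 292.3, 194.9]
tcp_rot: [3.133, -0.002, 1.849]
contact_force: [1.2, 0.3, 0.7]
opening: 0.648
```

Call:
jog_arm([
  {"grip": -0.3, "translation": [-0.03, 0, -0.005], "twist": [0, 0, 0]},
  {"grip": -0.3, "translation": [-0.03, 0, -0.005], "twist": [0, 0, 0]},
  {"grip": -0.3, "translation": [-0.03, 0, -0.005], "twist": [0, 0, 0]},
  {"grip": -0.3, "translation": [-0.03, 0, -0.005], "twist": [0, 0, 0]},
  {"grip": -0.3, "translation": [-0.03, 0, -0.005], "twist": [0, 0, 0]},
  {"grip": -0.3, "translation": [0, 0, 0], "twist": [0, 0, 0]},
  {"grip": -0.3, "translation": [0, 0, 0], "twist": [0, 0, 0]},
  {"grip": -0.3, "translation": [0, 0, 0], "twist": [0, 0, 0]},
  {"grip": -0.3, "translation": [0, 0, 0], "twist": [0, 0, 0]},
])

```text
clock: 21.5
eef_pos: [530.1, 147.2, 213.1]
tcp_rot: [-3.141, -0.0, 1.85]
contact_force: [0.9, -1.0, 0.1]
opening: 0.65
```

```bash
python3 -c "
from h import *
go(489,291,160,1.849)
for n in('top','side'):
  p,d=r.grab_frame(n);cv2.imwrite('pics/8%s.png'%n,p[:,:,::-1])
print(r.sense()['qvel'].round(3))"
```

```text
clk 21.50 pos [0.5301 0.1472 0.2131] rot [-3.1412e+00 -3.0000e-04  1.8500e+00] F [ 0.95 -0.96  0.11] open 0.650
twist z 0.001 shift now [1.496e-01 1.000e-04 5.310e-02] shift after turn [ 0.1496 -0.      0.0531]
[ 0.     0.001 -0.002 -0.001 -0.    -0.001]
```

View pics/8top.png

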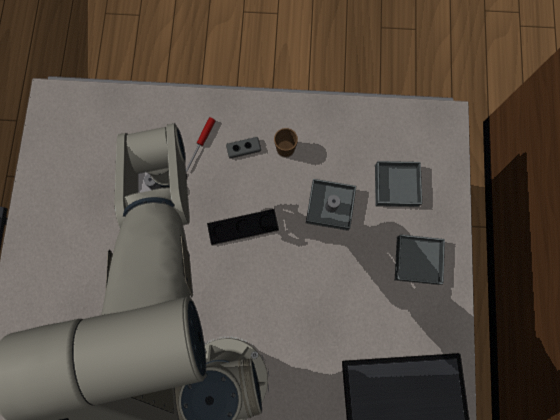

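View pics/8side.png

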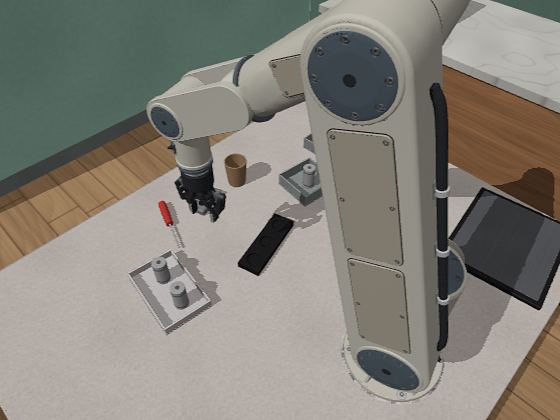

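The side view shows both sleeves upright in the tray at (160,269) and (179,294). It also shows the rack empty, the counterweight in bin A at (311,174), and the gripper clear. I'll sign off.

```bash
python3 -c "
from rig import r
print(r.sign_off())"
```

```text
the job is handed in; nothing more can be done
None
```

I lifted each cylinder and weighed it at the wrist. The right one read about 1.3–2.2 N and the left about 1.5–2.5 N, so both are hollow; the middle one read about 8 N, so it is the solid counterweight.

- **Placement:** The solid cylinder is in the square bin nearest the base (about 628 mm away; the look-alikes are at about 699 and 813 mm). Both hollow ones are in the aluminium tray.
- **Last checks:** The final side view shows both sleeves upright in the tray, the counterweight upright in the bin, the rack empty and the gripper clear and still. I handed in at about 21.6 s of the 67 s allowed, and the largest force I saw in the readings was about 12 N.
- **Disagreements:** The two cameras differed by up to 4 mm on the cylinder positions, so I averaged them and every grasp held. The arm hid the bin from both cameras while I placed the counterweight, and later pictures confirmed it was in. The final top view had the tray mostly hidden by the arm, so the sleeves were checked in the side view only.

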